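Seat the planting plate on the cuttings reservoir

ROBOT

A 6-joint arm with a two-finger parallel gripper is mounted at the origin on the work surface. World frame = base frame: x ahead of the robot, y to its left, z up, the work surface at z = 0. Lengths are in m, angles in rad, forces in N, time in s.
With the tool pointing down it reaches from about 0.35 to 0.875 m from the base axis. Payload 4.2 kg.
Tool frame: the origin (TCP) lies at the very end of the fingers, on their centre line; the grasp point (between the pads) lies 19 mm behind it (robot.grasp_offset is the z of the grasp point in the tool frame, in m); z points along the fingers, y is the direction in which the jaws open and shut (so a half turn about z gives the same grasp; the last joint's range is limited). The gripper opens to 87 mm and grips with 3 to 60 N. Pads are 19 mm wide; open, the fingers measure 117 mm over their backs; the gripper's body (75 mm by 190 mm) begins 51 mm behind the grasp point.
Start: joints at [-1.019, 0.385, 0.008, 0, -1.194, -0.259], TCP at [0.18, -0.598, 0.223] pointing down, gripper open.
Joint ranges: [-3.14, 3.14], [-1.21, 2.06], [-1.07, 1.41], [-3.16, 2.05], [-2.99, -0.16], [-3.1, 3.1]. Speed limits (rad/s): [2.79, 2.79, 3.14, 3.14, 3.14, 3.14].

INTERFACE

Orientations are given as a unit quaternion [x, y, z, w].
In Python, from rig import robot gives the robot as it stands. Calls block until the motion is done:
- robot.movep(position, orientation): joint-space move of the TCP to a pose.
- robot.movel(position, max_speed=0.15, rotation=None, guard=None): straight line of the TCP; rotation=None keeps the orientation; max_speed is the mean speed in m/s. With guard (N) it stops when the force on the tool has changed by that much, and returns True; else False.
- robot.set_joints(angles): joint-space move.
- robot.set_gripper(opening, grasp_force=None): opening from 0.0 (shut) to 1.0 (fully open); grasp_force is the grip in N (None keeps the last); returns when the fingers have stopped.
- robot.wait(seconds).
- robot.solve_ik(position, orientation): joint angles nearest the present ones, or None.
- robot.get_obs(): the state.
- robot.capture(name): name is "scene" or "top" or "wrist"; returns (picture, depth): 400x640x3 uint8, blue, green, red; 400x640 float32, m along the optical axis (not along the pixel's ray), 0 where there is no reading.
- robot.camera_params(name): a dict with "fx", "fy", "cx", "cy" (pixels), "k1" (the pictures are not rectified: a ray, as slopes to the right and down, at radius r is drawn at 1 + k1 r^2 times it, then the intrinsics apply), "world_from_camera" (4x4, takes a point from camera to world coordinates). Camera axes: x right, y up, looking along -z (the intrinsics and any distortion apply to the point x, -y, -z); pixel columns grow to the right and rows downward; lengths in m; the calibration is good to about 2 mm. A picture is of the moment at which its call begins: read the wrist's pose just before it. camera_params takes no time and is no camera call; for the wrist camera it gives the pose at the moment of the call.
A pose or a line that the arm cannot do raises robot.Unreachable and nothing moves.
- robot.job_done(): hands the job in, once; it reports no verdict.
The state is a dict: "clock": time; "joints": joint angles; "joint_vel": joint speeds; "effort": joint torques, N m; "eef_pos": TCP position; "ee_rot": TCP orientation; "wrist_force": force on the tool from outside, world axes, zero at the start; "wrist_torque": the same for the moment, N m; "grip_width": opening from 0.0 (shut) to 1.0 (fully open).
Only numpy, scipy, OpenCV 4.12 (cv2) and the standard library are available. Lean on these libraries where they do the work, as an engineer would, in place of code of your own. Each camera call takes 0.05 s, during which the arm holds its last target. There are 200 camera calls.

TASK

Lift the black planting plate out of the upright wire rack and lay it on the sloping wooden stand, orange rib up, letting go of it there so that you can change your grip. Then take it by the rib and lower it gently over the two pins of the green reservoir, keeping hold until it is down, and leave it fully home and flush on the rim with both pins through their holes. Never drop the plate or lay it on the bench, and leave the glass jar, the tall glass tube, the terracotta pot and the bowl of clay pebbles where they stand.

Things in the scene. Friction and masses are not known exactly. Their poses are not given: they have to be found in the camera images.
- plate: Loose black plate, 160 (x) by 120 (y) by 8 mm (z), 0.2 kg. Origin: centre of its underside; z out of its top face, which bears the orange rib. Pin holes at x,y (-66,42), (66,0) mm: fits one way only; five 31 mm openings at y +-36 (none within 15 mm of the middle of the +y edge). Starts upright in the rack: its y up, rib towards the rack's -y, lower edge on its base, leaning slightly.
- rib (a point): Middle of the top of the plate's orange rib, at (0, 0, 44) mm in the plate's frame. The rib is 94 mm along the plate's x, 14 mm thick (y) and stands 36 mm over the top face.
- hole0 (a point): Centre of the plate's 15.5 mm through pin hole at (-66, 42) mm, at the underside.
- hole1 (a point): Centre of the plate's 15.5 mm through pin hole at (66, 0) mm, at the underside.
- reservoir: Fixed green open reservoir box, 176 (x) by 136 (y) by 55 mm high, walls 14 mm thick. Origin: centre of its underside, z up. The plate belongs flat on its rim, the plate's origin 55 mm above this origin and the plate's axes along the box's axes.
- pin0 (a point): Foot, level with the rim (z 55 mm), of the reservoir's pin for hole0, at (-66, 42) mm in the reservoir's frame. Aluminium pin, 12 mm across, 23 mm high over the rim, its last 5 mm tapered to 6 mm.
- pin1 (a point): Foot of the same kind of pin for hole1, at (66, 0) mm in the reservoir's frame.
- rack: Fixed dark rack. Origin: under the slot's middle, on the bench; z up. Base 190 (x) mm by y -65 to 85, 12 mm high. Slot along x at y 0 between upright wires (5 mm thick, 75 mm high) at x +-60 mm, about 2 mm of play each side; end wires 45 mm high at x +-85.5. Behind the plate at y 45 is a fixed clear panel, 150 by 6 mm, top 84 mm high, between like wires (y 37 and 53).
- stand: Fixed wooden stand, face sloping 45 degrees, rising to its +y. Origin: on the bench under its base (140 mm by y -60 to 50); z up. Board 120 mm wide (x); its upper surface starts at the lip (y -45, z 40 mm) and runs 75 mm up. Lip 12 mm proud, 8 mm thick. The plate lies with its lower long edge on the lip, its upper 45 mm free, its frame turned +45 degrees about the stand's x.
- seat (a point): Point on the stand's sloping surface, 60 mm up the slope from the lip: the plate's origin comes here when it lies on the stand.
- jar: Bystander: loose open glass jar, 84 mm across, 135 mm high; origin centre of its underside.
- pot: Bystander: loose terracotta pot, 96 mm across the rim, 85 mm high; origin centre of its underside.
- bowl: Bystander: loose blue bowl of clay pebbles, 90 mm across, 40 mm high; origin centre of its underside.
- tube: Bystander: loose tall glass tube in a dark weighted foot, 50 mm across the foot, 40 mm across the tube, 110 mm high; origin centre of its underside.

How it is judged:
By the outcome, as a careful person would: the job done as asked, in the order asked, and still so for the second after the job is handed in, with the robot touching nothing.
It also fails if it takes over 64 s, if anything falls off the work surface, if the arm or the gripper's body presses on something with over 40 N, if the wrist force passes 120 N, or if a joint passes its speed limit or range.

## Working session

There is one attempt and no reset: what is moved stays moved. The work goes in short steps, each a Python script; the robot and the scene stay as the last script left them, time stands still between calls to the robot, and variables do not carry over. Pictures are saved under pics/ and viewed, about 8 in all and at most 12, crops included, and the job is handed in when it is done.

```bash
ls; mkdir -p pics
python3 - <<'E'
from rig import robot
import cv2,numpy as np
o=robot.get_obs();print({k:np.round(v,3) for k,v in o.items()})
for n in("scene","top"):
    p,d=robot.capture(n);cv2.imwrite(f"pics/{n}0.png",p);np.save(f"pics/{n}0.npy",d)
    c=robot.camera_params(n);print(n,{k:np.round(v,4) for k,v in c.items()},(d>0).mean())
print(robot.grasp_offset)
E
```

```text
pics
{'clock': np.float64(0.0), 'joints': array([-1.019e+00,  3.860e-01,  7.000e-03, -1.000e-03, -1.194e+00,
       -2.590e-01]), 'joint_vel': array([ 0.   , -0.001, -0.   ,  0.   ,  0.003,  0.002]), 'effort': array([ 1.0000e-03, -3.9067e+01,  1.8741e+01,  4.2200e+00,  1.1000e-02,
       -0.0000e+00]), 'eef_pos': array([ 0.18 , -0.598,  0.221]), 'ee_rot': array([-0.146,  0.989,  0.001, -0.   ]), 'wrist_force': array([ 1.207, -0.403, -0.509]), 'wrist_torque': array([-0.024,  0.022,  0.049]), 'grip_width': np.float64(1.005)}
scene {'fx': np.float64(423.4593), 'fy': np.float64(423.4593), 'cx': np.float64(312.5598), 'cy': np.float64(197.9407), 'k1': np.float64(-0.064), 'world_from_camera': array([[-0.5504, -0.7145,  0.432 ,  1.0271],
       [ 0.8348, -0.4793,  0.2709,  0.2999],
       [ 0.0136,  0.5097,  0.8602,  1.0613],
       [ 0.    ,  0.    ,  0.    ,  1.    ]])} 0.99605078125
top {'fx': np.float64(497.1977), 'fy': np.float64(497.1977), 'cx': np.float64(316.3933), 'cy': np.float64(194.7635), 'k1': np.float64(-0.0573), 'world_from_camera': array([[ 0.0111,  0.9933, -0.1147,  0.3919],
       [-0.9997,  0.0085, -0.0227, -0.008 ],
       [-0.0216,  0.1149,  0.9931,  1.47  ],
       [ 0.    ,  0.    ,  0.    ,  1.    ]])} 0.99594921875
-0.0187
```

View pics/scene0.png

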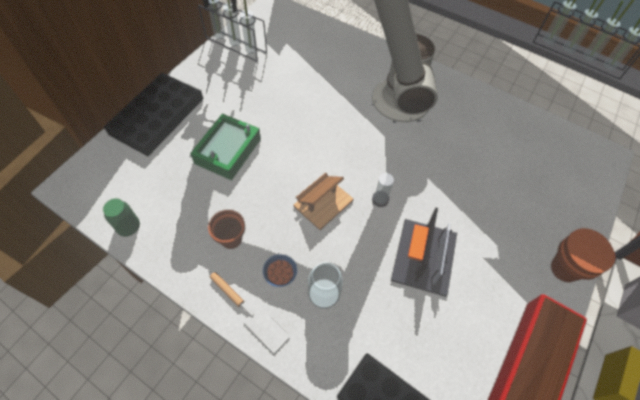

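View pics/top0.png

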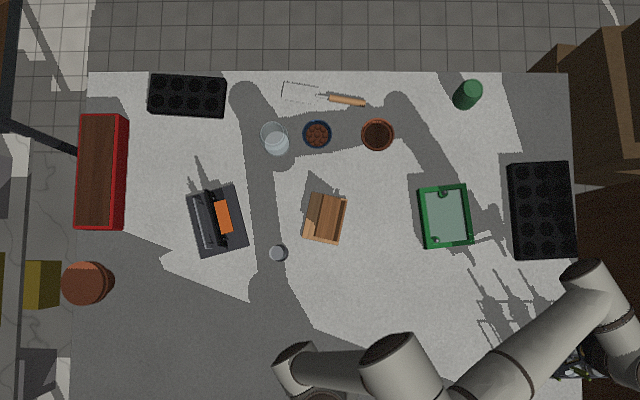

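```bash
cat > h.py <<'E'
import cv2,numpy as np
def rays(c,uv):
    K=np.array([[c['fx'],0,c['cx']],[0,c['fy'],c['cy']],[0,0,1.]])
    uv=np.asarray(uv,float).reshape(-1,1,2)
    s=cv2.undistortPoints(uv,K,np.array([c['k1'],0,0,0,0.])).reshape(-1,2)
    return np.c_[s[:,0],-s[:,1],-np.ones(len(s))]
def world(c,uv,depth):
    T=c['world_from_camera'];return (rays(c,uv)*np.asarray(depth).reshape(-1,1))@T[:3,:3].T+T[:3,3]
def onplane(c,uv,z):
    T=c['world_from_camera'];r=rays(c,uv)@T[:3,:3].T
    return T[:3,3]+r*((z-T[2,3])/r[:,2:3])
def cloud(c,d):
    v,u=np.mgrid[0:d.shape[0],0:d.shape[1]]
    return world(c,np.c_[u.ravel(),v.ravel()],d.ravel()).reshape(*d.shape,3)
E
python3 - <<'E'
from rig import robot
from h import *
a=cv2.imread('pics/top0.png');b=cv2.imread('pics/scene0.png')
A=cv2.resize(a[170:265,180:480],None,fx=2.66,fy=2.66,interpolation=cv2.INTER_CUBIC)
B=cv2.resize(b[165:300,285:465],None,fx=2.5,fy=2.5,interpolation=cv2.INTER_CUBIC)
C=cv2.resize(b[110:180,185:265],None,fx=4,fy=4,interpolation=cv2.INTER_CUBIC)
o=np.zeros((595,800,3),np.uint8);o[:A.shape[0],:A.shape[1]]=A
o[255:255+B.shape[0],:B.shape[1]]=B;o[255:255+C.shape[0],460:460+C.shape[1]]=C
cv2.imwrite('pics/crop.png',o)
for n,im in(('top',a),('scene',b)):
    c=robot.camera_params(n);P=cloud(c,np.load(f'pics/{n}0.npy'));hsv=cv2.cvtColor(im,cv2.COLOR_BGR2HSV)
    def rect(name,m,box,z0,z1):
        M=np.zeros(m.shape,bool);x0,x1,y0,y1=box;M[y0:y1,x0:x1]=m[y0:y1,x0:x1]
        M&=(P[...,2]>z0)&(P[...,2]<z1);q=P[M]
        r=cv2.minAreaRect(q[:,:2].astype(np.float32));print(n,name,M.sum(),np.round(r[0],4),np.round(r[1],3),round(r[2],1),'z',np.round(np.percentile(q[:,2],[5,50,95]),3));return q
    H,S,V=hsv[...,0],hsv[...,1],hsv[...,2]
    g=(H>45)&(H<85)&(S>110);br=(H<22)&(S>60);orr=(H<14)&(S>190)
    if n=='top': G,R,ST=(400,490,170,260),(180,252,175,265),(295,352,180,250)
    else: G,R,ST=(185,265,110,180),(385,462,205,305),(290,355,170,230)
    rect('res',g,G,.045,.07)
    rect('rackbase',V<90,R,.004,.02)
    rect('rib',orr,R,0.0,.2)
    q=rect('stand',br,ST,.0,.2);rect('standbase',br,ST,0.005,.03)
    q=rect('board',br,ST,.055,.2)
    X=np.c_[q[:,:2],np.ones(len(q))];k=np.linalg.lstsq(X,q[:,2],rcond=None)[0];print('plane',np.round(k,3),np.abs(X@k-q[:,2]).mean())
    t=rect('all',V<300,R,.1,.25)
    for lo in (.02,.1,.12,.13): 
        if n=='top': q=rect('pl%.2f'%lo,(V<70),R,lo,.2)
E
```

```text
top res 998 [ 0.499  -0.3468] [0.174 0.137] 6.8 z [0.049 0.054 0.06 ]
top rackbase 1899 [0.5019 0.3092] [0.231 0.182] 13.9 z [0.006 0.012 0.017]
top rib 57 [0.4898 0.2872] [0.093 0.036] 15.8 z [0.072 0.078 0.082]
top stand 1755 [0.4924 0.0016] [0.11  0.139] 78.3 z [0.01  0.045 0.09 ]
top standbase 657 [0.4924 0.0016] [0.11  0.139] 78.3 z [0.009 0.014 0.019]
top board 660 [ 0.4901 -0.0126] [0.066 0.12 ] 78.1 z [0.057 0.077 0.093]
plane [ 0.176  0.841 -0.009] 0.0029187063953941797
top all 272 [0.4839 0.3072] [0.16  0.011] 16.3 z [0.104 0.13  0.136]
top pl0.02 695 [0.4847 0.319 ] [0.179 0.104] 13.5 z [0.025 0.085 0.135]
top pl0.10 271 [0.4839 0.3072] [0.16  0.011] 16.3 z [0.104 0.13  0.136]
top pl0.12 224 [0.4841 0.3072] [0.159 0.011] 16.3 z [0.123 0.131 0.136]
top pl0.13 135 [0.4835 0.3063] [0.158 0.01 ] 16.0 z [0.131 0.133 0.137]
scene res 177 [ 0.4975 -0.3096] [0.17  0.064] 10.2 z [0.052 0.055 0.058]
scene rackbase 561 [0.4981 0.3475] [0.111 0.2  ] 82.9 z [0.01  0.013 0.016]Traceback (most recent call last):
  File "<stdin>", line 22, in <module>
  File "<stdin>", line 15, in rect
    return _quantile_unchecked(
        a, q, axis, out, overwrite_input, method, keepdims, weights)
    return _ureduce(a,
                    func=_quantile_ureduce_func,
    ...<5 lines>...
                    overwrite_input=overwrite_input,
                    method=method)
    r = func(a, **kwargs)
    result = _quantile(arr,
                       quantiles=q,
    ...<2 lines>...
                       out=out,
                       weights=wgt)
    slices_having_nans = np.isnan(arr[-1, ...])
                                  ~~~^^^^^^^^^
IndexError: index -1 is out of bounds for axis 0 with size 0
```

View pics/crop.png

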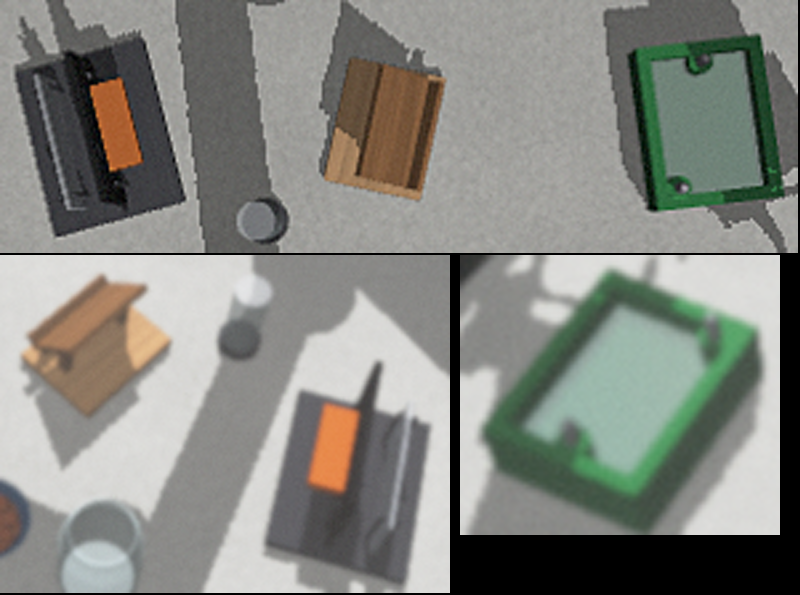

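```bash
cat >> h.py <<'E'
from scipy.spatial.transform import Rotation as R
def frame(pos,rot):
    T=np.eye(4);T[:3,:3]=rot;T[:3,3]=pos;return T
def tool(z,y):
    "rotation with tool z along z and jaws along y"
    z=np.array(z)/np.linalg.norm(z);y=np.array(y,float);y-=z*(y@z);y/=np.linalg.norm(y)
    return np.c_[np.cross(y,z),y,z]
def q(M): return R.from_matrix(M).as_quat()
def yaw(d): return R.from_euler('z',d,degrees=True).as_matrix()
E
python3 - <<'E'
from rig import robot
from h import *
o=robot.get_obs();c=robot.camera_params('wrist')
T=frame(o['eef_pos'],R.from_quat(o['ee_rot']).as_matrix())
tc=np.linalg.inv(T)@c['world_from_camera'];np.save('tc.npy',tc);print(np.round(tc,4),{k:c[k] for k in('fx','cx','cy','k1')})
ct=robot.camera_params('top')
for n,uv,z in(('jar',(275,140),.07),('tube',(278,253),.1),('bowl',(317,133),.04),('pot',(377,135),.085)):print(n,np.round(onplane(ct,[uv],z),3))
# reachability
def tryp(n,p,M):
    for s in(1,-1):
        MM=M@np.diag([s,s,1]);j=robot.solve_ik(p,q(MM));print(n,s,None if j is None else np.round(j,2))
a=-11.9;Y=yaw(a);seat=np.array([.4929,.004,.0824]);S=Y@R.from_euler('x',45,degrees=True).as_matrix()
tryp('rackgrip',[.484,.307,.105],tool([0,0,-1],yaw(15)[:,1]))
tryp('rackhigh',[.484,.307,.30],tool([0,0,-1],yaw(15)[:,1]))
tryp('lay',seat+S@[0,32,4],tool(-S[:,1],S[:,2]))
tryp('layhi',seat+S@[0,62,4]+[0,0,.12],tool(-S[:,1],S[:,2]) if 0 else tool(-S[:,1],S[:,2]))
tryp('rib',seat+S@[0,0,.012],tool(-S[:,2],S[:,1]))
tryp('ribhi',seat+S@[0,0,.112],tool(-S[:,2],S[:,1]))
tryp('res',[.499,-.3468,.067],tool([0,0,-1],yaw(6.8)[:,1]))
E
```

```text
[[-3.000e-04  9.670e-01  2.547e-01  7.010e-02]
 [ 1.000e+00  3.000e-04  2.000e-04 -5.000e-04]
 [ 1.000e-04  2.547e-01 -9.670e-01 -1.616e-01]
 [ 0.000e+00  0.000e+00  0.000e+00  1.000e+00]] {'fx': 285.3865167153965, 'cx': 322.2990074931602, 'cy': 198.69207950567784, 'k1': -0.03519750687981184}
jar [[0.711 0.145 0.07 ]]
tube [[0.388 0.127 0.1  ]]
bowl [[0.74  0.025 0.04 ]]
pot [[ 0.724 -0.147  0.085]]
rackgrip 1 [ 0.85  0.41 -0.28  0.   -0.88 -2.16]
rackgrip -1 [ 0.85  0.41 -0.28  0.   -0.88  0.98]
rackhigh 1 [ 0.85  0.25  0.01  0.   -1.33 -2.16]
rackhigh -1 [ 0.85  0.25  0.01  0.   -1.33  0.98]
lay 1 None
lay -1 None
layhi 1 None
layhi -1 None
rib 1 [-0.25  0.44 -0.25 -0.9  -1.13 -1.02]
rib -1 [-0.25  0.44 -0.25 -0.9  -1.13  2.12]
ribhi 1 [-0.37  0.36 -0.17 -0.81 -1.31 -1.08]
ribhi -1 [-0.37  0.36 -0.17 -0.81 -1.31  2.06]
res 1 [-0.34  0.5  -0.23  0.   -0.84 -1.11]
res -1 [-0.34  0.5  -0.23  0.   -0.84  2.03]
```

Run:
```python
from rig import robot
from h import *
a=-11.9;Y=yaw(a);seat=np.array([.4929,.004,.0824]);S=Y@R.from_euler('x',45,degrees=True).as_matrix()
def tryp(n,p,M):
    for s in(1,-1):
        j=robot.solve_ik(p,q(M@np.diag([s,s,1])));print(n,s,None if j is None else np.round(j,2))
tryp('lay',seat+S@[0,.032,.004],tool(-S[:,1],S[:,2]))
tryp('layhi',seat+S@[0,.062,.004]+[0,0,.12],tool(-S[:,1],S[:,2]))
for n,p,y in(('res',[.499,-.3468,.27],6.8),('stand',[.4929,.004,.30],-11.9),('rack',[.484,.307,.29],15.)):
    robot.movep(p,q(tool([0,0,-1],yaw(y)[:,1])))
    robot.wait(.15);c=robot.camera_params('wrist');im,d=robot.capture('wrist')
    cv2.imwrite(f'pics/w_{n}.png',im);np.savez(f'pics/w_{n}.npz',d=d,**c);print(n,robot.get_obs()['clock'])
ims=[cv2.imread(f'pics/w_{n}.png') for n in('res','stand','rack')]
cv2.imwrite('pics/w3.png',np.vstack([np.hstack([cv2.resize(i,(400,250),interpolation=cv2.INTER_AREA) for i in ims[:2]]),np.hstack([cv2.resize(ims[2],(560,350)),np.zeros((350,240,3),np.uint8)])]))
```

```text
lay 1 [ 0.65  0.54 -0.49  0.51 -1.23  0.37]
lay -1 [ 0.65  0.54 -0.49  0.51 -1.23 -2.78]
layhi 1 [ 0.68  0.39 -0.3   0.46 -1.54  0.51]
layhi -1 [ 0.68  0.39 -0.3   0.46 -1.54 -2.64]
res 1.8083
stand 3.3333
rack 4.6917
```

View pics/w3.png

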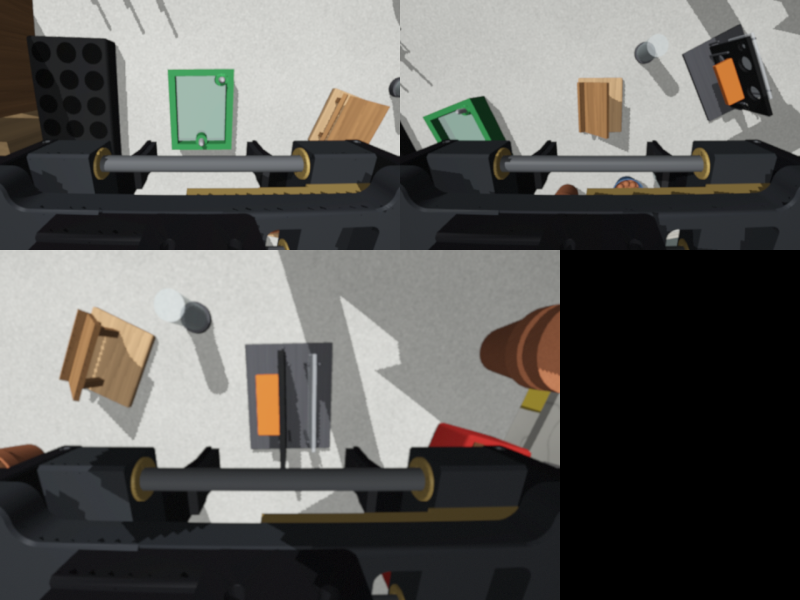

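Run:
```python
from h import *
def load(n):
    f=np.load(f'pics/w_{n}.npz');c={k:f[k] for k in f.files if k!='d'};im=cv2.imread(f'pics/w_{n}.png');return c,im,f['d'],cloud(c,f['d']),cv2.cvtColor(im,cv2.COLOR_BGR2HSV)
def rect(n,m,P):
    k,l,st,_=cv2.connectedComponentsWithStats(m.astype(np.uint8));i=1+st[1:,4].argmax();m=l==i
    p=P[m];r=cv2.minAreaRect(p[:,:2].astype(np.float32));print(n,m.sum(),np.round(r[0],4),np.round(r[1],4),round(r[2],2),'z',np.round(np.percentile(p[:,2],[5,50,95]),4));return m,p,r
def rectray(n,m,c,z):
    v,u=np.nonzero(m);p=onplane(c,np.c_[u,v],z);r=cv2.minAreaRect(p[:,:2].astype(np.float32));print(n,'ray',np.round(r[0],4),np.round(r[1],4),round(r[2],2))
c,im,d,P,h=load('res');box=np.zeros(d.shape,bool);box[100:250,250:390]=1;Z=P[...,2]
m,p,r=rect('rim',box&(Z>.048)&(Z<.062)&(h[...,0]>45)&(h[...,0]<85)&(h[...,1]>90),P);rectray('rim',m,c,.055)
# pins
m=box&(Z>.065)&(Z<.085);k,l,st,ce=cv2.connectedComponentsWithStats(m.astype(np.uint8))
for i in range(1,k):
    if st[i,4]>4: print('pin',st[i,4],ce[i],np.round(P[l==i].mean(0),4),np.round(np.percentile(P[l==i][:,2],95),4),'top ray',np.round(onplane(c,[ce[i]],.078),4))
c,im,d,P,h=load('stand');Z=P[...,2];box=np.zeros(d.shape,bool);box[110:225,275:370]=1
w=box&(h[...,0]<22)&(h[...,1]>60)
m,p,r=rect('board',w&(Z>.035)&(Z<.11),P)
X=np.c_[p[:,:2],np.ones(len(p))];k=np.linalg.lstsq(X,p[:,2],rcond=None)[0];res=p[:,2]-X@k
g=abs(res)<.004;k=np.linalg.lstsq(X[g],p[g,2],rcond=None)[0];print('plane',np.round(k,4),'dir',np.degrees(np.arctan2(k[1],k[0])),'slope',np.hypot(*k[:2]),g.mean())
rect('base',w&(Z>.004)&(Z<.03),P)
# profile along slope direction
yh=yaw(-11.9)[:,1];s=(p-[.4934,.0065,0])@yh
for a in np.arange(-.07,.02,.005):
    t=(s>=a)&(s<a+.005)
    if t.sum(): print(round(a+.0025,4),round(np.median(p[t,2]),4),t.sum(),end=' | ')
print()
c,im,d,P,h=load('rack');Z=P[...,2];box=np.zeros(d.shape,bool);box[95:245,270:390]=1
m,p,r=rect('platetop',box&(Z>.118)&(Z<.142)&(h[...,2]<110),P);rectray('platetop',m,c,.131)
m,p,r=rect('rib',box&(h[...,0]<16)&(h[...,1]>170),P);rectray('rackbase?',box&(Z<.016)&(Z>.008)&(h[...,2]<110),c,.012);rect('rackbase',box&(Z<.018)&(Z>.007)&(h[...,2]<110),P)
m,p,r=rect('panel',box&(Z>.075)&(Z<.092)&(h[...,1]<60)&(h[...,2]>90),P)
```

```text
rim 4507 [ 0.4996 -0.3485] [0.174  0.1346] 7.14 z [0.0525 0.0544 0.0557]
rim ray [ 0.4996 -0.3486] [0.1739 0.134 ] 7.11
pin 80 [355.5   127.125] [ 0.4281 -0.3159  0.0749] 0.0779 top ray [[ 0.4281 -0.3162  0.078 ]]
pin 73 [322.16438356 228.19178082] [ 0.5627 -0.3409  0.074 ] 0.0779 top ray [[ 0.5612 -0.341   0.078 ]]
board 4218 [ 0.489  -0.0175] [0.0719 0.1209] 78.47 z [0.0408 0.0649 0.091 ]
plane [ 0.1806  0.8723 -0.0102] dir 78.30020474453836 slope 0.8907723338101743 0.7214319582740636
base 2042 [ 4.923e-01 -4.000e-04] [0.1089 0.1359] 77.99 z [0.012  0.0134 0.0148]
-0.0625 0.0428 17 | -0.0575 0.0457 235 | -0.0525 0.0451 309 | -0.0475 0.0404 286 | -0.0425 0.0438 236 | -0.0375 0.0489 252 | -0.0325 0.0536 262 | -0.0275 0.0587 286 | -0.0225 0.0635 281 | -0.0175 0.0686 304 | -0.0125 0.0738 298 | -0.0075 0.0785 306 | -0.0025 0.0836 353 | 0.0025 0.089 358 | 0.0075 0.091 309 | 0.0125 0.0877 126 | 
platetop 872 [0.4805 0.3036] [0.1518 0.0083] 16.02 z [0.1301 0.1315 0.1326]
platetop ray [0.4805 0.3036] [0.1519 0.0082] 16.01
rib 1674 [0.4781 0.282 ] [0.1172 0.037 ] 12.63 z [0.0764 0.0778 0.0793]
rackbase? ray [0.4802 0.3183] [0.1877 0.1463] 16.09
rackbase 7032 [0.4805 0.3185] [0.1886 0.1469] 16.13 z [0.01   0.0114 0.0128]
panel 568 [0.4698 0.351 ] [0.1488 0.0063] 16.05 z [0.078  0.083  0.0843]
```

```bash
cat >> h.py <<'E'
rackO=np.array([.4833,.3089,0]);rackY=yaw(16.1)
RP=rackY@R.from_euler('x',90+2.4,degrees=True).as_matrix()   # plate in rack (x=x,y=up leaning -y,z=-y)
standY=yaw(-11.8);standO=np.array([.4932,.0053,0])
S=standY@R.from_euler('x',45,degrees=True).as_matrix()
seat=standO+standY@[0,-.045+.06*2**-.5,.04+.06*2**-.5]
E
python3 - <<'E'
from rig import robot
from h import *
print(np.round(RP,3),np.round(seat,4))
top=rackO+rackY@[0,-.0043,.1317]
M=tool(-RP[:,1],-RP[:,2]);g=top-RP[:,1]*.034
robot.set_gripper(.5,40)
robot.movep(top+RP[:,1]*.03,q(M))
robot.movel(g,.1,guard=10) and print('guard!')
print(np.round(robot.get_obs()['eef_pos']-g,4))
robot.set_gripper(0,40);o=robot.get_obs();print('grip',o['grip_width']*87,o['wrist_force'],o['clock'])
im,d=robot.capture('scene');cv2.imwrite('pics/s1.png',cv2.resize(im[140:320,300:500],None,fx=3,fy=3))
E
```

```text
[[ 0.961  0.012  0.277]
 [ 0.277 -0.04  -0.96 ]
 [ 0.     0.999 -0.042]] [0.4927 0.0028 0.0824]
[0.0006 0.0005 0.0009]
grip 7.8949605307949335 [ 0.36007619 -0.22768912  0.80951593] 7.7417
```

View pics/s1.png

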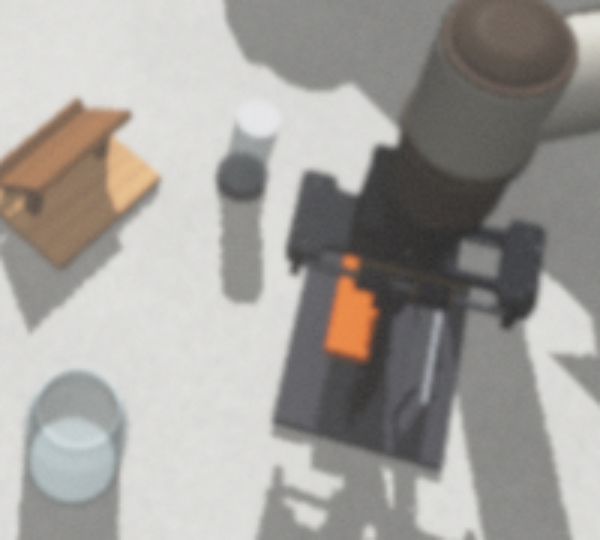

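Gripped at 7.9 mm, with the orange rib still at about (350,310) in this crop and the plate upright. Next: lift it and lay it on the stand.

Run:
```python
from rig import robot
from h import *
o=robot.get_obs();p=o['eef_pos']
robot.movel(p+RP[:,1]*.09,.1);robot.movel(p+RP[:,1]*.09+[0,0,.08],.15)
o=robot.get_obs();print('held',o['grip_width']*87,np.round(o['wrist_force'],2))
M=tool(-S[:,1],-S[:,2]);lay=seat+S@[0,.026,.004]
robot.movep(lay+S@[0,.012,.03]+[0,0,.1],q(M))
robot.movel(lay+S@[0,.010,.015],.1)
print('n',robot.movel(lay+S@[0,.010,-.005],.03,guard=4))
p=robot.get_obs()['eef_pos'];print(np.round(S.T@(p-lay)*1e3,1))
print('s',robot.movel(p+S@[0,-.018,0],.03,guard=4))
o=robot.get_obs();print(np.round(S.T@(o['eef_pos']-lay)*1e3,1),np.round(S.T@o['wrist_force'],1),o['grip_width']*87,o['clock'])
im,d=robot.capture('scene');cv2.imwrite('pics/s2.png',cv2.resize(im[120:260,240:440],None,fx=4,fy=4))
```

```text
held 7.7888102463469115 [-0.57 -0.75 -3.56]
n True
[-0.2  9.7 -0.1]
s True
[-0.5 -0.4  0. ] [-1.4  2.8  0.1] 7.620743662279139 12.85
```

View pics/s2.png

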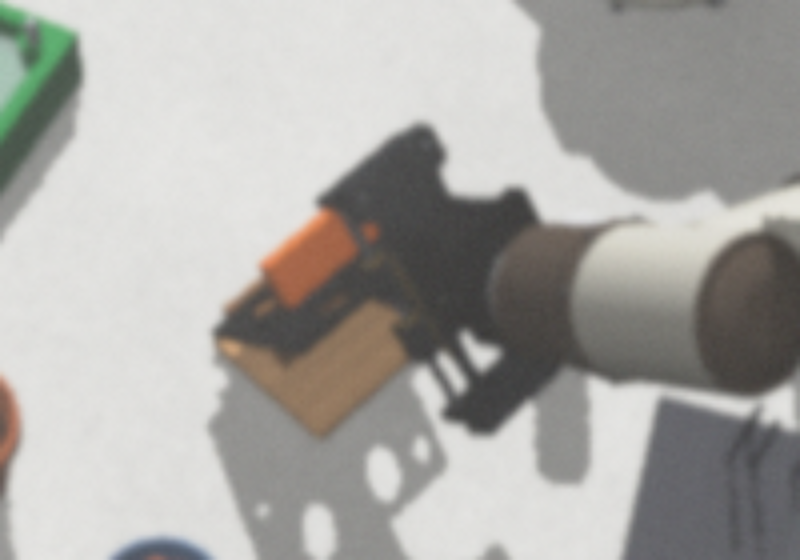

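The plate reached the slope and lip within 0.5 mm of prediction, rib up. Next: release it, back out up-slope, and look along the rib grasp axis.

Run:
```python
from rig import robot
from h import *
robot.set_gripper(.35);robot.wait(.2)
p=robot.get_obs()['eef_pos']
robot.movel(p+S@[0,.07,0],.12);robot.movel(p+S@[0,.07,0]+[0,0,.13],.2)
robot.set_gripper(.6)
robot.movep(seat+S@[0,0,.17],q(tool(-S[:,2],S[:,1])));robot.wait(.15)
c=robot.camera_params('wrist');im,d=robot.capture('wrist');cv2.imwrite('pics/w_rib.png',im);np.savez('pics/w_rib.npz',d=d,**c)
print(robot.get_obs()['clock'])
h=cv2.cvtColor(im,cv2.COLOR_BGR2HSV);P=cloud(c,d);Q=(P-seat)@S*1e3
k,l,st,_=cv2.connectedComponentsWithStats(((h[...,0]<14)&(h[...,1]>160)&(abs(Q[...,2]-44)<6)&(abs(Q[...,0])<90)&(abs(Q[...,1])<40)).astype(np.uint8))
i=1+st[1:,4].argmax();q_=Q[l==i];print('rib',np.round(cv2.minAreaRect(q_[:,:2].astype(np.float32)),1) if 0 else cv2.minAreaRect(q_[:,:2].astype(np.float32)),q_[:,2].mean())
m=(abs(Q[...,2]-8)<4)&(h[...,2]<100)&(abs(Q[...,0])<100)&(abs(Q[...,1])<75)
q_=Q[m];print('plate',cv2.minAreaRect(q_[:,:2].astype(np.float32)),np.median(q_[:,2]),np.ptp(q_,0))
cv2.imwrite('pics/w_ribc.png',im)
```

```text
17.6
rib ((33.33799362182617, 6.016693115234375), (21.52251625061035, 0.03831261396408081), 0.39817920327186584) 43.310112512831964
plate ((-0.7745437622070312, -0.8228378295898438), (119.39091491699219, 158.03086853027344), 89.79841613769531) 8.192396044692195 [158.00902831 119.61285587   7.27493621]
```

View pics/w_ribc.png

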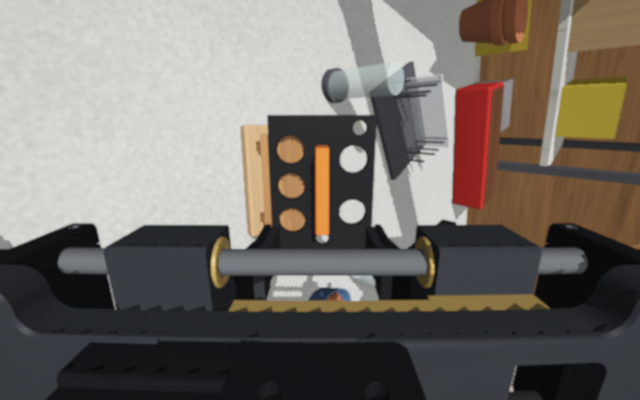

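Plate lies on the stand rib up (rib at col 322, rows 146–235; holes at (360,128) and (322,238)), centre off by about 0.8 mm. Next: take the rib and carry the plate to a hover over the reservoir.

Run:
```python
from rig import robot
from h import *
a=seat+S@[-.0006,-.0005,.012]
print('g',robot.movel(a+S@[0,0,.04],.15),robot.movel(a,.06,guard=8))
print(np.round(S.T@(robot.get_obs()['eef_pos']-a)*1e3,1))
robot.set_gripper(0,45);o=robot.get_obs();print('grip',o['grip_width']*87,np.round(o['wrist_force'],1))
robot.movel(a+S@[0,.002,.03],.05);robot.movel(a+S@[0,.002,.08]+[0,0,.06],.15)
o=robot.get_obs();print('held',o['grip_width']*87,np.round(o['wrist_force'],1))
rY=yaw(7.1);T=np.array([.4996,-.3485,.055])
robot.movep(T+[0,0,.012+.075],q(tool([0,0,-1],rY[:,1])));robot.wait(.2)
o=robot.get_obs();print(np.round((o['eef_pos']-T)@rY*1e3,1),np.round(o['wrist_force'],1),o['clock'])
c=robot.camera_params('wrist');im,d=robot.capture('wrist');np.savez('pics/w_hov.npz',d=d,**c);cv2.imwrite('pics/w_hov.png',im)
P=cloud(c,d);Q=(P-T)@rY*1e3;h=cv2.cvtColor(im,cv2.COLOR_BGR2HSV)
m=(abs(Q[...,2]-83)<6)&(h[...,2]<100)&(abs(Q[...,0])<100)&(abs(Q[...,1])<75);q_=Q[m]
print('plate',cv2.minAreaRect(q_[:,:2].astype(np.float32)),np.percentile(q_[:,2],[5,50,95]))
X=np.c_[q_[:,:2],np.ones(len(q_))];print('tilt',np.linalg.lstsq(X,q_[:,2],rcond=None)[0])
t,_=robot.capture('top');s,_=robot.capture('scene')
cv2.imwrite('pics/hov.png',np.hstack([cv2.resize(im[60:310,220:420],(400,500)),cv2.resize(s[90:200,165:285],(400,367)) if 0 else cv2.resize(s[85:210,170:270],(400,500))]))
```

```text
g False False
[ 0.1 -0.   0. ]
grip 13.512322647716685 [-0.8  0.7  2.8]
held 13.402680959373857 [ 0.6 -0.  -3.4]
[-0.1  0.3 87.1] [ 0.2 -0.6 -3.6] 22.95
plate ((-18.21817398071289, -0.43706512451171875), (119.70114135742188, 123.45488739013672), 89.74181365966797) [81.44072293 82.63985175 83.72718206]
tilt [-3.84770038e-03 -3.08083709e-03  8.24055766e+01]
```

View pics/hov.png

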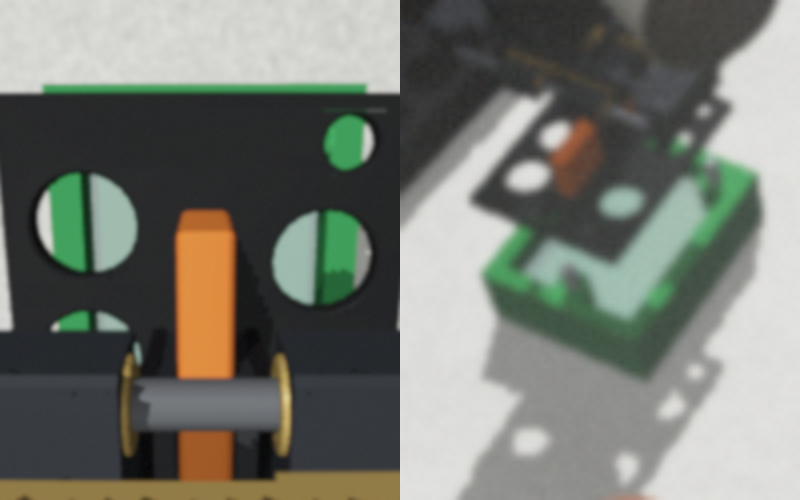

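Plate is level over the reservoir with the offset under 1 mm (hole0 at crop (350,140), reservoir rim visible through the openings). Lowering with a guard.

Run:
```python
from rig import robot
from h import *
rY=yaw(7.1);T=np.array([.4996,-.3485,.055])
robot.movel(T+[0,0,.012+.027],.08)
for z in (.016,.006,-.003):
    r=robot.movel(T+[0,0,.012+z],.02,guard=5);o=robot.get_obs()
    print(r,np.round((o['eef_pos']-T)@rY*1e3-[0,0,12],1),np.round(rY.T@o['wrist_force'],1),np.round(rY.T@o['wrist_torque'],2),o['grip_width']*87,o['clock'])
    if r: break
```

```text
False [ 0.1 -0.1 16. ] [ 0.7 -0.3 -2.3] [-0.04  0.01  0.01] 13.769836420232329 24.55
False [ 0.  -0.1  6. ] [ 0.4 -1.  -1.9] [-0.03 -0.01 -0.01] 13.659122836786462 25.2
True [ 0.2 -0.1 -0. ] [-0.   0.4  4.6] [ 0.21  0.03 -0.02] 13.735298635683188 25.575
```

Contact came at exactly rim height with no lateral force. Next: release, retract and check.

Run:
```python
from rig import robot
from h import *
rY=yaw(7.1);T=np.array([.4996,-.3485,.055])
robot.wait(.2);robot.set_gripper(.5);p=robot.get_obs()['eef_pos']
robot.movel(p+[0,0,.05],.08);robot.movel(p+[0,0,.20],.2);robot.wait(.3)
c=robot.camera_params('wrist');im,d=robot.capture('wrist');h=cv2.cvtColor(im,cv2.COLOR_BGR2HSV)
P=cloud(c,d);Q=(P-T)@rY*1e3
m=(abs(Q[...,2]-8)<6)&(h[...,2]<70)&(h[...,1]<90)&(abs(Q[...,0])<100)&(abs(Q[...,1])<75);q_=Q[m]
print('plate',cv2.minAreaRect(q_[:,:2].astype(np.float32)),np.percentile(q_[:,2],[5,50,95]))
X=np.c_[q_[:,:2],np.ones(len(q_))];print('plane',np.linalg.lstsq(X,q_[:,2],rcond=None)[0])
s,_=robot.capture('scene');t,_=robot.capture('top')
cv2.imwrite('pics/fin.png',np.vstack([np.hstack([cv2.resize(im[80:260,230:410],(400,400)),cv2.resize(s[95:195,175:275],(400,400))]),cv2.resize(t[100:270,180:500],(376,200)) if 0 else np.hstack([cv2.resize(t[100:270,180:500],(376,200)),cv2.resize(s[130:330,180:480],(300,200)),np.zeros((200,124,3),np.uint8)])]))
print(robot.get_obs()['clock'])
```

```text
plate ((0.7467041015625, -0.3043975830078125), (157.06390380859375, 117.80974578857422), 0.1699458658695221) [6.17669213 7.43196219 8.68104056]
plane [ 6.76740057e-04 -5.01522331e-04  7.42595927e+00]
28.7083
```

View pics/fin.png

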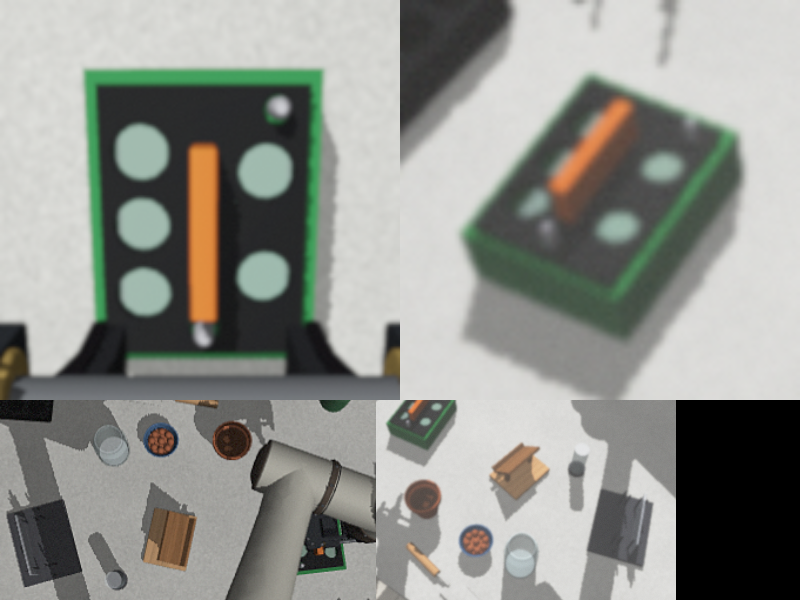

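Both pins show through their holes at crop (278,107) and (203,333). The plate is flush on the rim and the bystanders are where they were. Handing in.

Run:
```python
from rig import robot
robot.job_done()
```

```text
the job is handed in; nothing more can be done
```

The plate is fully home on the green reservoir, flush on the rim with both pins through their holes. I handed the job in at about 29 s of the 64 s allowed.

I lifted it from the rack by its top edge and laid it on the stand, rib up. I let go there, took it by the rib, and lowered it with a force guard that stopped at rim height on light contact. I kept hold until it was down.

**Last checks:**
- **Seating:** the top face measured 7.4 mm above the rim, against 8 mm nominal and inside the 2 mm calibration. Tilt was under 0.1°.
- **Position:** the plate is centred within about 1 mm.
- **Pins:** both pins are visible through their holes.
- **Bystanders:** by eye, the jar, tube, pot and bowl look unmoved in the final top and scene pictures. I did not re-measure them.
- **Robot:** the gripper is open and clear of everything.

**Disagreements:** the wrist camera consistently read sizes 1–3 mm small, for example 157 × 118 mm for the 160 × 120 mm plate. At the hover, the plate's sideways position by camera differed by 0.7 mm from the arm's own reading. Neither affected the fit, and no check failed.

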